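# Open the child-resistant vial-waste tub and discard a used vial

### The job

Open the yellow vial-waste tub: press its child-resistant cap down hard and, keeping it pressed, turn it anticlockwise until it comes free, then lift it off and lay it right way up on the blue mat, grip bar on top. Then put the used vial, the one with the red top, into the tub and leave it there. Do not disturb the two blue-topped vials or the computer mouse.

Things in the scene. Friction and masses are not known exactly. Their poses are not given: they have to be found in the camera images.
- tub: yellow round waste tub fixed on a 130 mm square foot plate; body 92 mm across up to 55 mm height, then a neck 66 mm across (81 over its tabs) up to its rim, 100 mm above the bench; inner floor 20 mm above the bench. Origin on its axis at the underside, level with the bench; z up. The cap starts locked with its x axis along the tub's x axis
- tub_mouth (a point): centre of the tub's round mouth, level with the rim, 100 mm above the bench; the mouth is 58 mm wide inside and hidden by the cap at the start
- cap_grip (a point): centre of the red grip bar on the tub's loose white cap. Bar: 60 mm along x, 14 mm thick along y, 28 mm high, standing on the cap's flat deck, which is 14 mm below this point. Cap: 94 mm across, 70 g, skirt's lower edge 55 mm below this point; z is its axis, up. Locked, the point is 131 mm above the bench
- collar (a joint): grey sprung ring round the neck that pushes the cap up; m, grows downward: 0 with the cap locked, 0.011 fully down, -0.004 fully up. It takes about 9 N to start and 16 N fully down
- cap_foot (a point): centre of the cap's lower edge. Lugs inside the skirt block turning unless the cap is over 7 mm down (9 to 10 is good), kept so for the first 48 degrees of turn, anticlockwise from above (red arrows on the deck). From 48 to a stop at 92 degrees it is free, springs up and lifts straight off; 60 to 75 is a good turn
- mat: blue fabric mat, 180 x 180 mm, 3 mm thick, fixed to the bench; origin at the centre of its underside, z up, x and y along its sides
- vial_used_mid (a point): the used vial: amber glass sample vial, 22 mm diameter, 75 mm tall with a red top, 40 g, standing loose on the bench; the point lies on its axis half-way up (37.5 mm above its foot); z is its axis
- vial_a_mid (a point): bystander: amber glass sample vial, 22 mm diameter, 75 mm tall with a blue top, 40 g, standing loose on the bench; the point lies on its axis half-way up (37.5 mm above its foot); z is its axis
- vial_b_mid (a point): bystander: amber glass sample vial, 22 mm diameter, 75 mm tall with a blue top, 40 g, standing loose on the bench; the point lies on its axis half-way up (37.5 mm above its foot); z is its axis
- mouse: bystander: black computer mouse, 105 x 60 x 22 mm, long side along its x axis; origin under its centre at the bench
Things that resemble listed ones, but are neither listed nor needed, are in the scene too. What is shaped like the part that bears cap_grip but green or purple is not meant.

How it is judged:
On the way, in this order (a step that is already met when the one before it is completed fails the run):
1. the cap is turned about 25 degrees or more while pressed at least 5 mm down on the tub (z of cap_grip in the frame of tub below 0.1258 m and angle between the x axis of cap_grip and the x axis of tub, either way round above 0.45 rad and horizontal distance between cap_grip and tub below 0.01 m), for 0.05 s.
2. the cap lies right way up on the blue mat, let go (x of cap_grip in the frame of mat between -0.05 and 0.05 m and y of cap_grip in the frame of mat between -0.05 and 0.05 m and height (world z) of cap_grip between 0.05 and 0.064 m and angle between cap_grip's own z axis and vertical below 0.1 rad and contact force between cap and the fingers below 0.05 N and linear speed of cap below 0.02 m/s), for 0.2 s.
At the end, for the whole second after the job is handed in: The cap rests right way up (within 0.1 rad) on the blue mat, its centre within 50 mm of the mat's centre along each side; the red-topped vial is inside the tub (its middle under 75 mm above the bench and within 42 mm of the tub's axis); both are let go and at rest (all of step 2 and horizontal distance between vial_used_mid and tub below 0.042 m and z of vial_used_mid in the frame of tub below 0.075 m and linear speed of vial_used below 0.03 m/s and contact force between vial_used and the fingers below 0.05 N); the robot touches nothing.
It fails at once if a blue-topped vial is moved over 30 mm or tipped ((distance of vial_a_mid from where it was at the start of the episode above 0.03 m or angle between vial_a_mid's own z axis and vertical above 0.5 rad) or (distance of vial_b_mid from where it was at the start of the episode above 0.03 m or angle between vial_b_mid's own z axis and vertical above 0.5 rad)).
It fails at once if the mouse is moved over 30 mm (distance of mouse from where it was at the start of the episode above 0.03 m).
It also fails if it takes over 61 s, if anything falls off the work surface, if the arm or the gripper's body presses on something with over 40 N, if the wrist force passes 120 N, or if a joint passes its speed limit or range.

### The arm

A 6-joint arm with a two-finger parallel gripper is mounted at the origin on the work surface. World frame = base frame: x ahead of the robot, y to its left, z up, the work surface at z = 0. Lengths are in m, angles in rad, forces in N, time in s.
With the tool pointing down it reaches from about 0.35 to 1 m from the base axis. Payload 7.1 kg.
Tool frame: the origin (TCP) lies between the finger pads; the fingertips stand 17 mm ahead of it and the grasp point (between the pads) lies 2 mm behind it; z points along the fingers, x is the direction in which the jaws open and shut, and the axes are right-handed (so a half turn about z gives the same grasp; the last joint's range is limited). The gripper opens to 85 mm and grips with 20 to 120 N. Pads are 22 mm wide; open, the fingers measure 114 mm over their backs; the gripper's body (76 mm by 85 mm) begins 54 mm behind the grasp point. The pads swing forward as they close: fully open they stand 13 mm farther back than shut.
Start: joints at [-1.251, 0.423, 1.63, -0, 1.089, -0.019], TCP at [0.208, -0.589, 0.248] pointing down, gripper open.
Joint ranges: [-3, 3], [-0.9, 2.11], [0.09, 2.58], [-1.31, 4.45], [0.11, 2.69], [-2.54, 2.54]. Speed limits (rad/s): [2.39, 2.39, 3.01, 3.14, 3.14, 3.14].

### API

Orientations are given as a rotation vector (axis times angle).
In Python, from station import get_obs, get_image, calibration, finish_job, look_for, cut_out, tip_of gives the robot as it stands. The module is installed in compiled form; this text tells all that it offers.
- The arm moves only by the tool jog_arm, never from a script. Its argument "deltas" is a list of rows, each a list of 5 numbers: the shift along the tool's x, y, z in cm, then the turn about the tool's z in degrees, then the closure, from -1 (fully open) to 1 (shut), so that 0 is half open. In form: [[tx, ty, tz, roll, hand], ...]. A call has 1 to 12 rows; each row is the pose to reach, as a shift and turn from the pose commanded when the call began, along the tool's axes at that moment; what a row does not reach only later rows make up. A row lasts 1/10 s, in which the tool goes at most 50 mm and 8.59 degrees, less where a joint would pass 70% of its speed; a pose out of reach is approached as far as the arm can. A call with a gripper value outside its range is refused whole. The fingers move at their own pace and stop on an object; "grip_force" is the grip in N (left out, the last holds). Time passes only in rows, so rows that repeat a pose let the fingers close. It gives the time, the measured TCP pose, the force and the opening at its end, in the units of the state.
- get_obs(): the state, without advancing time (a new reading comes with each control period).
- get_image(name): name is "side" or "top"; returns (picture, depth): 480x640x3 uint8, blue, green, red; 480x640 float32, m along the optical axis (not along the pixel's ray), 0 where there is no reading.
- calibration(name): a dict with "intrinsics" (3x3 intrinsics, pixels), "k1" (the pictures are not rectified: a ray, as slopes to the right and down, at radius r is drawn at 1 + k1 r^2 times it, then the intrinsics apply), "world_to_cam" (4x4, takes a point from world to camera coordinates). Camera axes: x right, y up, looking along -z (the intrinsics and any distortion apply to the point x, -y, -z); pixel columns grow to the right and rows downward; lengths in m; the calibration is good to about 2 mm. A picture is of the moment at which its call begins. calibration takes no time and is no camera call.
- finish_job(): hands the job in, once; it reports no verdict.
Trained networks look in the newest picture that a camera, given by its name, has taken for a name from the list of things; names that differ only in an ending like _2 or _b are one class to them, and where a whole thing is asked for, a point or a joint stands for the part that bears it (a point fixed in the world has none). Each returns a list of dicts, best first, with "confidence" (0 to 1); they miss things now and then, are a little off and sometimes report something else, mostly with a low value. They report only what shows in the picture. A call takes as long as a camera call. They do not tell look-alikes from the thing itself.
- look_for(camera, target): "at" ([row, column] in pixels, amid what is visible of it).
- cut_out(camera, target): "region" (480x640 bool, what is visible of it) and "at" ([row, column] in pixels, amid what is visible of it).
- tip_of(camera, target): "at" ([row, column] in pixels: a listed point, or the origin of a listed thing).
The state is a dict: "clock": time; "joints": joint angles; "qd": joint speeds; "tau": joint torques, N m; "ee_pos": TCP position; "tool_rot": TCP orientation; "contact_force": force on the tool from outside, world axes, zero at the start; "wrist_torque": the same for the moment, N m; "opening": finger opening in m.
Only numpy, scipy, OpenCV 4.12 (cv2) and the standard library are available. Lean on these libraries where they do the work, as an engineer would, in place of code of your own. Each camera call takes 0.05 s, during which the arm holds its last target.

## Working session

There is one attempt and no reset: what is moved stays moved. The work goes in short steps, Python scripts to look and compute and a tool call to move; the robot and the scene stay as the last step left them, time stands still between calls to the robot, and variables do not carry over. Pictures are saved under pics/ and viewed, and the job is handed in when it is done.

Besides the shell and the picture viewer there is one more tool, called as name(argument=value, ...), one argument or row to a line, values as JSON. jog_arm: Moves the arm, as the interface text tells. Its arguments: {"type":"object","properties":{"deltas":{"type":"array","items":{"type":"array","items":{"type":"number"}}},"grip_force":{"type":"number"}},"required":["deltas"]}

```bash
mkdir -p pics
cat > h.py <<'E'
import numpy as np, cv2
from station import *
def px2w(name,row,col,depth):
    c=calibration(name);K=c["intrinsics"];k=c["k1"]
    d=np.array([(col-K[0][2])/K[0][0],(row-K[1][2])/K[1][1]])
    u=d.copy()
    for _ in range(20): u=d/(1+k*(u@u))
    p=np.array([u[0]*depth,-u[1]*depth,-depth,1])
    return (np.linalg.inv(c["world_to_cam"])@p)[:3]
def px2z(name,row,col,z):
    a=px2w(name,row,col,0.0);b=px2w(name,row,col,1.0)
    t=(z-a[2])/(b[2]-a[2]); return a+t*(b-a)
def w2px(name,p):
    c=calibration(name);K=c["intrinsics"]
    q=c["world_to_cam"]@np.append(p,1); u=np.array([q[0]/-q[2],-q[1]/-q[2]]); u=u*(1+c["k1"]*(u@u))
    return u[1]*K[1][1]+K[1][2],u[0]*K[0][0]+K[0][2]
E
python3 - <<'E'
from h import *
for n in("side","top"):
    im,d=get_image(n); cv2.imwrite(f"pics/{n}0.png",im); np.save(f"{n}0.npy",d)
    for t in("tub","cap_grip","mat","vial_used_mid","mouse"):
        for r in tip_of(n,t): 
            a=r["at"]; print(n,t,np.round(a,1),round(r["confidence"],2))
print(get_obs())
E
```

```text
side tub [319.9 275.2] 0.77
side cap_grip [300.9 416.8] 0.83
side cap_grip [351.9 186. ] 0.81
side cap_grip [258.2 273.9] 0.72
side mat [227.1 446.6] 0.9
side vial_used_mid [236.2 357.1] 0.58
side mouse [199.3 304.5] 0.95
top tub [246.9 255.9] 0.97
top cap_grip [234.1 182.1] 0.92
top cap_grip [333.1 307.2] 0.89
top cap_grip [317.5 238.3] 0.81
top cap_grip [245.4 251.3] 0.56
top mat [286.7 449.1] 0.87
top vial_used_mid [246.9 358.7] 0.48
top mouse [163.  402.6] 0.88
top mouse [245.5 256.7] 0.52
{'clock': 0.6, 'joints': array([-1.25101125e+00,  4.23081933e-01,  1.62987984e+00,  3.84800798e-06,
        1.08858502e+00, -1.89767004e-02]), 'qd': array([-0.00091246,  0.00029263, -0.00133814,  0.00014255, -0.00090204,
        0.00094085]), 'tau': array([ 4.36425780e-04, -5.57053614e+01, -2.82023960e+01,  3.96177461e-05,
        9.65361251e-04,  1.27486749e-05]), 'ee_pos': array([ 0.20773892, -0.58946659,  0.24833829]), 'tool_rot': array([ 2.56410267e+00, -1.81516617e+00,  6.11735330e-05]), 'contact_force': array([ 0.13114144, -0.1177449 ,  0.61715633]), 'wrist_torque': array([-0.01324034, -0.01511525, -0.01562065]), 'opening': 0.08508100339017798}
```

View pics/top0.png

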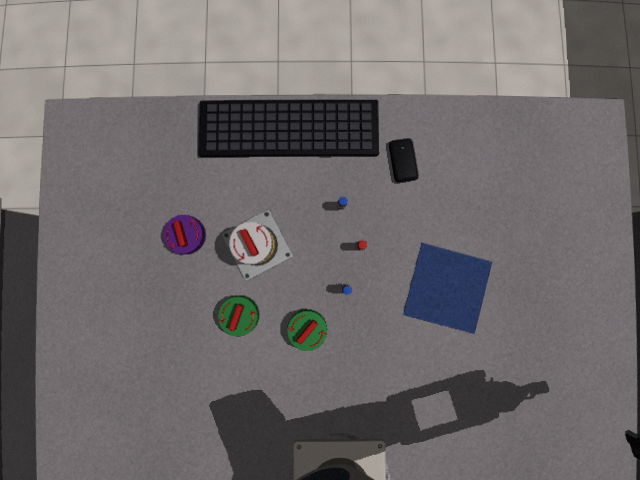

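View pics/side0.png

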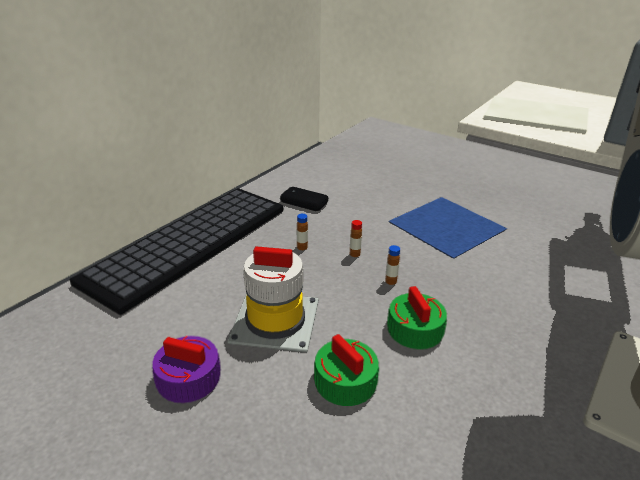

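Both pictures show the scene clearly. Candidates for the cap:
- White cap on the yellow tub: top (243,250), side (258,274). This is the one described.
- Purple cap: top (234,182).
- Green caps: top (317,238) and (333,307).

The red vial is at top (245,362) and side (236,357). The blue vials are at top (201,343) and (289,347), the mouse at top (160,403) and the mat at top (287,448).

```bash
cat > m.py <<'E'
from h import *
def blob(n,im,lo_r,box,color,d,ztop):
    r0,r1,c0,c1=box; s=im[r0:r1,c0:c1].astype(int)
    b,g,r=s[...,0],s[...,1],s[...,2]
    m=(r>110)&(g<60)&(b<60) if color=="r" else (b>110)&(r<90)&(g<110)
    m=cv2.connectedComponentsWithStats(m.astype(np.uint8))
    i=1+np.argmax(m[2][1:,4]); ys,xs=np.nonzero(m[1]==i); ys+=r0;xs+=c0
    P=np.array([px2z(n,y,x,ztop) for y,x in zip(ys,xs)])
    q=np.median(d[ys,xs]); dm=px2w(n,ys.mean(),xs.mean(),q)
    return P,ys,xs,dm
E
python3 - <<'E'
from m import *
im=cv2.imread("pics/top0.png");d=np.load("top0.npy")
P,ys,xs,dm=blob("top",im,0,(225,262,235,265),"r",d,.145)
rect=cv2.minAreaRect(P[:,:2].astype(np.float32)*1000);print("bar",rect,P.mean(0),dm,len(P))
w,v=np.linalg.eigh(np.cov(P[:,:2].T));print(v[:,1],np.degrees(np.arctan2(v[1,1],v[0,1])))
for nm,box,c in(("used",(235,255,350,372),"r"),("a",(190,212,332,355),"b"),("b",(279,300,335,360),"b")):
    P,ys,xs,dm=blob("top",im,0,box,c,d,.075);print(nm,P.mean(0),dm,len(P),np.ptp(P,axis=0))
P,ys,xs,dm=blob("top",im,0,(235,340,395,500),"b",d,.003)
r=None
s=im.astype(int);m=((s[...,0]-s[...,2]>35)&(np.arange(640)[None]>395)&(np.arange(480)[:,None]>235)).astype(np.uint8)
ys,xs=np.nonzero(m);P=np.array([px2z("top",y,x,.003) for y,x in zip(ys,xs)])
print("mat",cv2.minAreaRect(P[:,:2].astype(np.float32)*1000))
c=np.array([r for r in cut_out("top","mouse")][0]["at"]);print("mouse",px2z("top",*c,.022))
for a in((247,256),): print("tub foot",px2z("top",*a,0))
# side
im=cv2.imread("pics/side0.png");d=np.load("side0.npy")
for nm,box,c,z in(("bar",(240,272,245,300),"r",.131),("used",(215,232,345,368),"r",.07),("a",(208,226,292,312),"b",.07),("b",(240,260,383,404),"b",.07)):
    P,ys,xs,dm=blob("side",im,0,box,c,d,z);print("side",nm,P.mean(0),dm,len(P))
t=cv2.imread("pics/top0.png")[200:290,210:300];s=im[230:350,220:330]
cv2.imwrite("pics/crop0.png",np.hstack([cv2.resize(t,(400,400),interpolation=2),cv2.resize(s,(400,400))]))
E
```

```text
bar ((573.2485961914062, 194.74386596679688), (57.54236602783203, 11.273784637451172), 27.00489044189453) [0.57353464 0.19494414 0.145     ] [0.57350696 0.19489953 0.14521703] 158
[-0.89013689 -0.45569322] -152.8904539392528
used [ 0.57051469 -0.05135801  0.075     ] [ 0.57049493 -0.05130908  0.07545093] 54 [0.01579368 0.01585049 0.        ]
a [ 0.67053216 -0.00835883  0.075     ] [ 0.6705377  -0.00836182  0.07494537] 60 [0.01829141 0.01819425 0.        ]
b [ 0.46887633 -0.01697556  0.075     ] [ 0.46886864 -0.01698335  0.0748844 ] 64 [1.78514840e-02 1.79476524e-02 2.22044605e-16]Traceback (most recent call last):
  File "<stdin>", line 11, in <module>
  File "h.py", line 11, in px2z
    a=px2w(name,row,col,0.0);b=px2w(name,row,col,1.0)
                               ~~~~^^^^^^^^^^^^^^^^^^
  File "h.py", line 4, in px2w
    c=calibration(name);K=c["intrinsics"];k=c["k1"]
ValueError: time passes only in moves, steps and waits
```

```bash
cat > h.py <<'E'
import numpy as np, cv2, os, pickle
from station import *
import station
if not os.path.exists("cal.pkl"):
    pickle.dump({n:station.calibration(n) for n in("side","top")},open("cal.pkl","wb"))
C=pickle.load(open("cal.pkl","rb"))
def px2w(name,row,col,depth):
    c=C[name];K=np.array(c["intrinsics"]);k=c["k1"]
    row,col,depth=np.broadcast_arrays(row,col,depth)
    d=np.stack([(col-K[0,2])/K[0,0],(row-K[1,2])/K[1,1]],-1); u=d.copy()
    for _ in range(20): u=d/(1+k*(u*u).sum(-1,keepdims=True))
    p=np.stack([u[...,0]*depth,-u[...,1]*depth,-depth,np.ones(depth.shape)],-1)
    return (p@np.linalg.inv(c["world_to_cam"]).T)[...,:3]
def px2z(name,row,col,z):
    a=px2w(name,row,col,0.0);b=px2w(name,row,col,1.0)
    t=((z-a[...,2])/(b[...,2]-a[...,2]))[...,None]; return a+t*(b-a)
def w2px(name,p):
    c=C[name];K=np.array(c["intrinsics"])
    q=c["world_to_cam"]@np.append(p,1); u=np.array([q[0]/-q[2],-q[1]/-q[2]]); u=u*(1+c["k1"]*(u@u))
    return u[1]*K[1][1]+K[1][2],u[0]*K[0][0]+K[0][2]
E
sed -i 's/P=np.array(\[px2z(n,y,x,ztop) for y,x in zip(ys,xs)\])/P=px2z(n,ys,xs,ztop)/' m.py
cat > run1.py <<'E'
from m import *
im=cv2.imread("pics/top0.png");d=np.load("top0.npy")
P,ys,xs,dm=blob("top",im,0,(225,262,235,265),"r",d,.145)
s=im.astype(int);m=((s[...,0]-s[...,2]>35)&(np.arange(640)[None]>395)&(np.arange(480)[:,None]>235)).astype(np.uint8)
ys,xs=np.nonzero(m);P=px2z("top",ys,xs,.003)
print("mat",cv2.minAreaRect(P[:,:2].astype(np.float32)*1000))
print("mouse",px2z("top",161,403,.022))
print("tub foot",px2z("top",247,256,0.))
# white cap deck disc from top depth
yy,xx=np.mgrid[210:280,215:290];W=px2w("top",yy,xx,d[210:280,215:290]);k=(W[...,2]>.110)&(W[...,2]<.124)
cc=cv2.minEnclosingCircle(W[k][:,:2].astype(np.float32)*1000);print("deck",cc,W[k][:,2].mean())
k=(W[...,2]>.0)&(W[...,2]<.02)&(im[210:280,215:290].min(-1)>125)
print("plate",cv2.minAreaRect(W[k][:,:2].astype(np.float32)*1000))
im=cv2.imread("pics/side0.png");d=np.load("side0.npy")
for nm,box,c,z in(("bar",(240,272,245,300),"r",.131),("used",(215,232,345,368),"r",.07),("a",(208,226,292,312),"b",.07),("b",(240,260,383,404),"b",.07)):
    P,ys,xs,dm=blob("side",im,0,box,c,d,z);print("side",nm,P.mean(0),dm,len(P))
t=cv2.imread("pics/top0.png")[200:290,210:300];s=im[230:350,220:330]
cv2.imwrite("pics/crop0.png",np.hstack([cv2.resize(t,(400,400),interpolation=2),cv2.resize(s,(400,400))]))
E
python3 run1.py
```

```text
mat ((468.1263427734375, -265.9993591308594), (178.83328247070312, 178.8961944580078), 74.87162017822266)
mouse [ 0.77379478 -0.15753768  0.022     ]
tub foot [0.56781498 0.19777669 0.        ]
deck ((572.7627563476562, 196.27658081054688), 46.883243560791016) 0.11758498335388035
plate ((573.1602172851562, 194.66844177246094), (128.7748565673828, 126.85558319091797), 27.800241470336914)
side bar [0.57887395 0.19072027 0.131     ] [0.57166628 0.1990269  0.13851807] 572
side used [ 0.57460065 -0.05932093  0.07      ] [ 0.56974592 -0.05095646  0.07583113] 51
side a [ 0.67606554 -0.01651604  0.07      ] [ 0.66948435 -0.00777174  0.07647318] 42
side b [ 0.47302734 -0.02513519  0.07      ] [ 0.46887282 -0.01628922  0.07647195] 54
```

View pics/crop0.png

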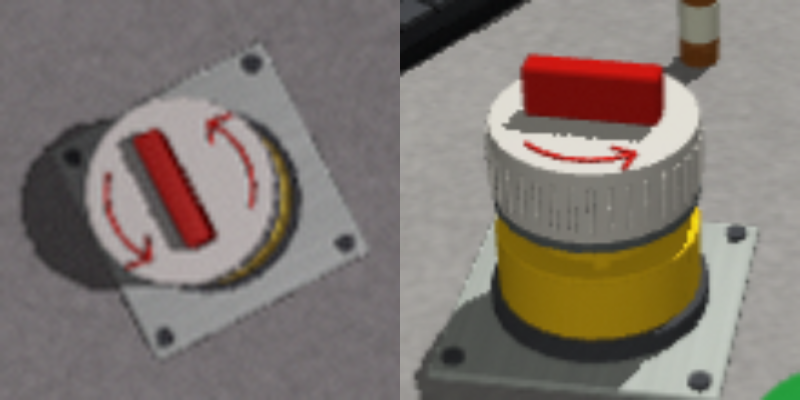

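The crop confirms the choice: white cap on the yellow tub, with the bar about 27° from world x. The cap centre is about (0.573, 0.195), and the deck at z 0.1176 and bar top at 0.145 match what was given. The two cameras agree to within a few mm.

```bash
cat > go.py <<'E'
import sys
from h import *
from scipy.spatial.transform import Rotation as R
def delta(p,psi=None):
    o=get_obs();M=R.from_rotvec(o["tool_rot"]).as_matrix()
    cur=np.degrees(np.arctan2(M[1,0],M[0,0]))
    t=M.T@(np.array(p)-o["ee_pos"])*100
    roll=0 if psi is None else -((psi-cur+180)%360-180)
    print("clk %.2f"%o["clock"],"pos",np.round(o["ee_pos"],4),"psi %.1f"%cur,"tilt z",np.round(M[:,2],3),"F",np.round(o["contact_force"],1),"open %.4f"%o["opening"],"q",np.round(o["joints"],2))
    print("delta cm",np.round(t,2),"roll",round(roll,1))
if __name__=="__main__":
    a=list(map(float,sys.argv[1:])); delta(a[:3],a[3] if len(a)>3 else None)
E
python3 go.py 0.573 0.195 0.20 -62.6
```

```text
clk 0.60 pos [ 0.2077 -0.5895  0.2483] psi -70.6 tilt z [ 0. -0. -1.] F [ 0.1 -0.1  0.6] open 0.0851 q [-1.25  0.42  1.63  0.    1.09 -0.02]
delta cm [-61.85 -60.52   4.83] roll -8.0
```

jog_arm(
  deltas=[
    [-61.85,-60.5,0,-8,-1],
    [-61.85,-60.5,0,-8,-1],
    [-61.85,-60.5,0,-8,-1],
    [-61.85,-60.5,0,-8,-1],
    [-61.85,-60.5,0,-8,-1],
    [-61.85,-60.5,0,-8,-1],
    [-61.85,-60.5,0,-8,-1],
    [-61.85,-60.5,0,-8,-1],
    [-61.85,-60.5,0,-8,-1],
    [-61.85,-60.5,0,-8,-1],
    [-61.85,-60.5,0,-8,-1],
    [-61.85,-60.5,0,-8,-1],
  ],
)

```text
clock: 1.8
ee_pos: [0.4616, -0.0435, 0.2488]
tool_rot: [-2.684, 1.631, -0.002]
contact_force: [1.5, -1.4, -0.5]
opening: 0.0849
```

```bash
python3 go.py 0.573 0.195 0.18 -62.6
```

```text
clk 1.80 pos [ 0.4616 -0.0435  0.2488] psi -62.6 tilt z [ 0.001 -0.    -1.   ] F [ 1.5 -1.4 -0.5] open 0.0849 q [-0.12  0.18  1.98 -0.    0.98  0.97]
delta cm [-16.04 -20.86   6.88] roll 0.0
```

jog_arm(
  deltas=[
    [-16,-20.9,2,0,-1],
    [-16,-20.9,3,0,-1],
    [-16,-20.9,4,0,-1],
    [-16,-20.9,5,0,-1],
    [-16,-20.9,6.8,0,-1],
    [-16,-20.9,6.8,0,-1],
    [-16,-20.9,6.8,0,-1],
    [-16,-20.9,6.8,0,-1],
    [-16,-20.9,6.8,0,-1],
    [-16,-20.9,6.8,0,-1],
  ],
)

```text
clock: 2.8
ee_pos: [0.5729, 0.1917, 0.1813]
tool_rot: [-2.683, 1.633, -0.001]
contact_force: [0.1, 0.1, 1.1]
opening: 0.0853
```

```bash
python3 go.py 0.573 0.195 0.137 -62.6
```

```text
clk 2.80 pos [0.5729 0.1917 0.1813] psi -62.7 tilt z [ 0.001  0.    -1.   ] F [0.1 0.1 1.1] open 0.0853 q [ 0.3   0.47  1.73 -0.    0.94  1.4 ]
delta cm [-0.28 -0.16  4.43] roll -0.1
```

jog_arm(
  deltas=[
    [0,0,0,0,-1],
    [-0.2,-0.1,1.5,0,-1],
    [-0.2,-0.1,3,0,-1],
    [-0.2,-0.1,4.4,0,-1],
    [-0.2,-0.1,4.4,0,-1],
    [-0.2,-0.1,4.4,0,-1],
  ],
)

```text
clock: 3.4
ee_pos: [0.5723, 0.1949, 0.1353]
tool_rot: [2.683, -1.631, -0.002]
contact_force: [0.9, -0.5, 1.0]
opening: 0.0851
```

```bash
python3 go.py 0.573 0.195 0.137 -62.6; python3 -c "
from h import *
im,d=get_image('side');cv2.imwrite('pics/s1.png',cv2.resize(im[180:380,180:380],(600,600)))"
```

```text
clk 3.40 pos [0.5723 0.1949 0.1353] psi -62.6 tilt z [-0.002 -0.001 -1.   ] F [ 0.9 -0.5  1. ] open 0.0851 q [ 0.31  0.54  1.75 -0.    0.86  1.4 ]
delta cm [ 0.02 -0.07 -0.17] roll 0.0
```

View pics/s1.png

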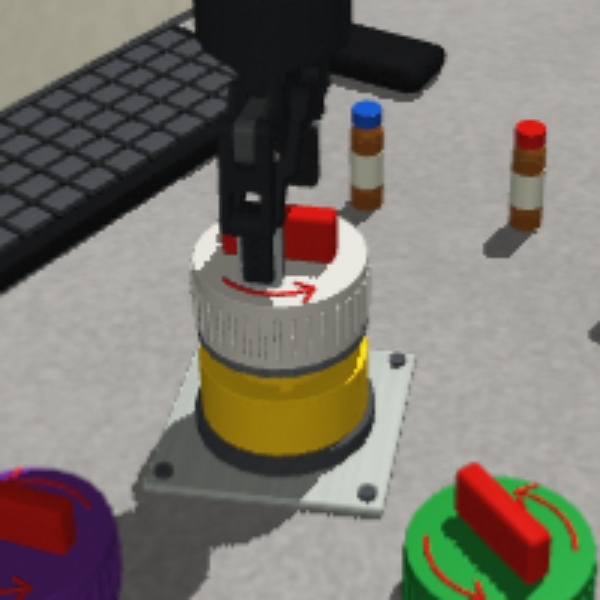

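The fingers straddle the bar just above the deck. The jaws are square to the bar, so I'll close.

jog_arm(
  deltas=[
    [0,0,-0.2,0,-1],
    [0,0,-0.2,0,1],
    [0,0,-0.2,0,1],
    [0,0,-0.2,0,1],
    [0,0,-0.2,0,1],
    [0,0,-0.2,0,1],
    [0,0,-0.2,0,1],
    [0,0,-0.2,0,1],
    [0,0,-0.2,0,1],
  ],
  grip_force=100,
)

```text
clock: 4.35
ee_pos: [0.5727, 0.1952, 0.1387]
tool_rot: [-2.684, 1.632, 0.0]
contact_force: [-3.2, 0.6, 5.6]
opening: 0.0117
```

```bash
python3 go.py 0.573 0.195 0.127 -62.6
```

```text
clk 4.35 pos [0.5727 0.1952 0.1387] psi -62.6 tilt z [ 0.  0. -1.] F [-3.2  0.6  5.6] open 0.0117 q [0.31 0.53 1.74 0.   0.86 1.4 ]
delta cm [ 0.03 -0.02  1.17] roll 0.0
```

jog_arm(
  deltas=[
    [0,0,0.3,0,1],
    [0,0,0.6,0,1],
    [0,0,0.9,0,1],
    [0,0,1.0,0,1],
    [0,0,1.0,0,1],
    [0,0,1.0,0,1],
  ],
)

```text
clock: 4.95
ee_pos: [0.5728, 0.1952, 0.1295]
tool_rot: [-2.684, 1.632, -0.0]
contact_force: [-4.7, 0.1, 13.4]
opening: 0.0121
```

```bash
python3 go.py 0.573 0.195 0.127 -62.6
python3 - <<'E'
from h import *
im,d=get_image('top')
yy,xx=np.mgrid[205:285,210:290];W=px2w("top",yy,xx,d[205:285,210:290])
k=(np.hypot(W[...,0]-.573,W[...,1]-.195)<.046)&(W[...,2]>.09)&(W[...,2]<.122)
print(k.sum(),np.median(W[k][:,2]), np.histogram(W[k][:,2],8))
E
```

```text
clk 4.95 pos [0.5728 0.1952 0.1295] psi -62.6 tilt z [ 0.  0. -1.] F [-4.7  0.1 13.4] open 0.0121 q [0.31 0.55 1.75 0.   0.85 1.4 ]
delta cm [ 0.02 -0.01  0.25] roll 0.0
89 0.10776535987740432 (array([ 4,  2,  3,  1,  5, 19, 42, 13]), array([0.09010538, 0.09290868, 0.09571197, 0.09851527, 0.10131857,
       0.10412187, 0.10692516, 0.10972846, 0.11253176]))
```

The deck is now at z ≈ 0.108, so the cap is about 9.5 mm down with 13 N on it. Next I turn anticlockwise, which is negative roll.

jog_arm(
  deltas=[
    [0,0,0,-6,1],
    [0,0,0,-12,1],
    [0,0,0,-18,1],
    [0,0,0,-24,1],
    [0,0,0,-30,1],
    [0,0,0,-35,1],
    [0,0,0,-35,1],
    [0,0,0,-35,1],
  ],
)

```text
clock: 5.8
ee_pos: [0.5739, 0.1954, 0.13]
tool_rot: [-3.049, 0.749, -0.004]
contact_force: [-3.4, 0.2, 13.5]
opening: 0.0117
```

```bash
cat > capang.py <<'E'
from m import *
import sys
im,d=get_image('top');cv2.imwrite(f"pics/{sys.argv[1]}.png",cv2.resize(im[195:295,200:300],(600,600)))
yy,xx=np.mgrid[205:285,210:290];W=px2w("top",yy,xx,d[205:285,210:290])
k=(np.hypot(W[...,0]-.573,W[...,1]-.195)<.046)&(W[...,2]>.09)&(W[...,2]<.13)
print("deck z",np.median(W[k][:,2]))
E
python3 go.py 0.573 0.195 0.127 -27; python3 capang.py t2
```

```text
clk 5.80 pos [0.5739 0.1954 0.13  ] psi -27.6 tilt z [ 0.003  0.001 -1.   ] F [-3.4  0.2 13.5] open 0.0117 q [0.31 0.55 1.75 0.   0.84 0.79]
delta cm [-0.06  0.08  0.3 ] roll -0.6
deck z 0.10837528028705967
```

View pics/t2.png

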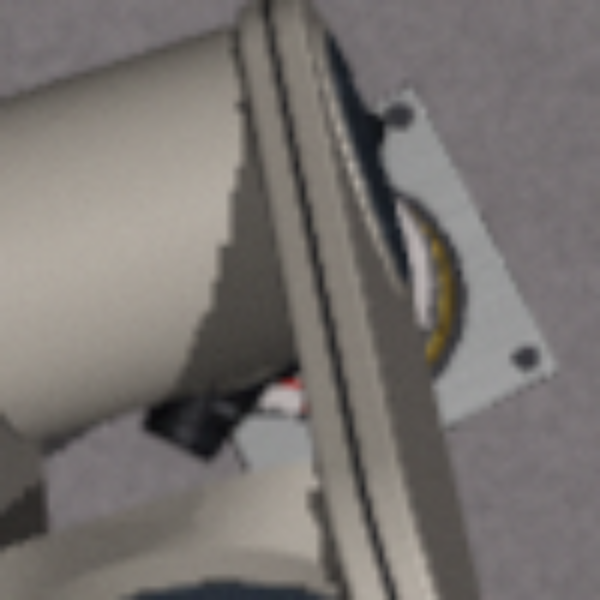

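The arm covers most of the cap from above, but the deck still reads z 0.108, so it is pressed. I'll carry on turning.

jog_arm(
  deltas=[
    [0,0,0.05,-6,1],
    [0,0,0.05,-12,1],
    [0,0,0.05,-18,1],
    [0,0,0.05,-24,1],
    [0,0,0.05,-30,1],
    [0,0,0.05,-34,1],
    [0,0,0.05,-34,1],
    [0,0,0.05,-34,1],
  ],
)

```text
clock: 6.65
ee_pos: [0.5742, 0.1953, 0.1296]
tool_rot: [-3.136, -0.175, -0.005]
contact_force: [-1.1, -0.8, 12.5]
opening: 0.012
```

```bash
python3 go.py 0.573 0.195 0.22 5; python3 -c "
from h import *
im,d=get_image('side');cv2.imwrite('pics/s2.png',cv2.resize(im[180:380,180:380],(600,600)))"
```

```text
clk 6.65 pos [0.5742 0.1953 0.1296] psi 6.4 tilt z [ 0.003  0.001 -1.   ] F [-1.1 -0.8 12.5] open 0.0120 q [ 0.31  0.55  1.75 -0.    0.84  0.2 ]
delta cm [-0.09  0.01 -9.04] roll 1.4
```

View pics/s2.png

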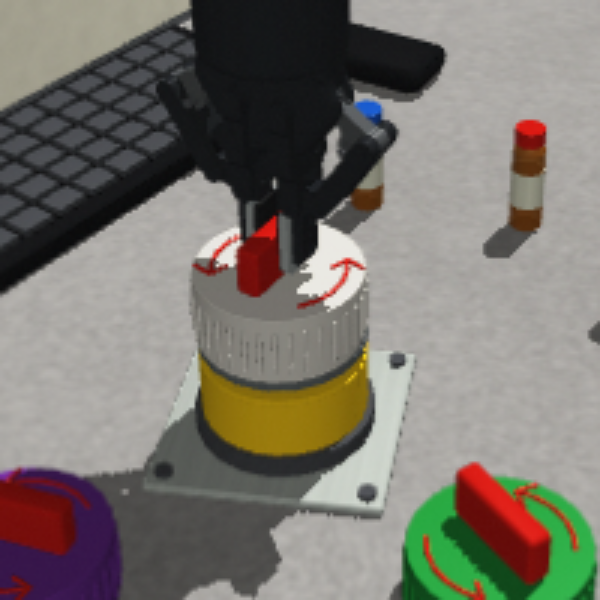

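The bar has turned about 69° with the gripper, visible in the crop at (260,255). Now the lift.

jog_arm(
  deltas=[
    [0,0,-0.5,0,1],
    [0,0,-1.5,0,1],
    [0,0,-3,0,1],
    [0,0,-5,0,1],
    [0,0,-8,0,1],
    [0,0,-11,0,1],
    [0,0,-13,0,1],
    [0,0,-14,0,1],
    [0,0,-14,0,1],
    [0,0,-14,0,1],
  ],
)

```text
clock: 7.7
ee_pos: [0.5721, 0.1948, 0.2669]
tool_rot: [3.136, 0.176, -0.002]
contact_force: [-0.4, -0.2, -0.8]
opening: 0.0123
```

```bash
python3 go.py 0.468 -0.266 0.27; python3 -c "
from h import *
im,d=get_image('side');cv2.imwrite('pics/s3.png',im[80:480,100:600])"
```

```text
clk 7.70 pos [0.5721 0.1948 0.2669] psi 6.4 tilt z [-0.001 -0.    -1.   ] F [-0.4 -0.2 -0.8] open 0.0123 q [ 0.31  0.37  1.66 -0.    1.11  0.2 ]
delta cm [-15.49  44.63  -0.28] roll 0
```

View pics/s3.png

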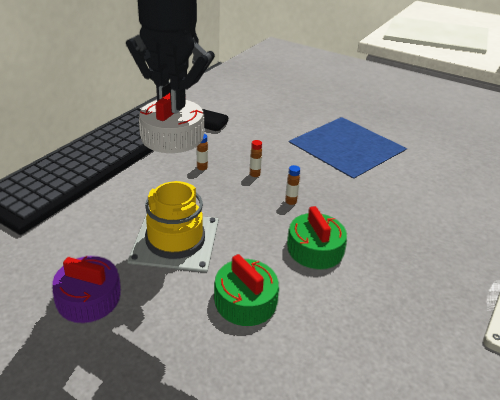

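The cap is off and the mouth is open, crop (190,175). Over to the mat.

jog_arm(
  deltas=[
    [-1.5,4,0,0,1],
    [-3,8.5,0,0,1],
    [-4.5,13,0,0,1],
    [-6,17.5,0,0,1],
    [-7.5,22,0,0,1],
    [-9,26.5,0,0,1],
    [-10.5,31,0,0,1],
    [-12,35,0,0,1],
    [-13.5,39,0,0,1],
    [-15,42.5,0,0,1],
    [-15.5,44.6,0,0,1],
    [-15.5,44.6,0,0,1],
  ],
)

```text
clock: 8.95
ee_pos: [0.4674, -0.2677, 0.2665]
tool_rot: [-3.136, -0.17, 0.003]
contact_force: [0.4, -0.3, -1.2]
opening: 0.0121
```

jog_arm(
  deltas=[
    [0,0,0,0,1],
    [0,0,0,0,1],
    [0,0,4,0,1],
    [0,0,8,0,1],
    [0,0,12,0,1],
    [0,0,15,0,1],
    [0,0,17,0,1],
    [0,0,18,0,1],
    [0,0,18,0,1],
    [0,0,18,0,1],
  ],
)

```text
clock: 9.95
ee_pos: [0.4692, -0.2653, 0.0885]
tool_rot: [3.136, 0.177, 0.001]
contact_force: [0.4, 0.2, -1.2]
opening: 0.012
```

```bash
python3 go.py 0.468 -0.266 0.066; python3 -c "
from h import *
im,d=get_image('side');cv2.imwrite('pics/s4.png',cv2.resize(im[80:300,330:630],(750,550)))"
```

```text
clk 9.95 pos [ 0.4692 -0.2653  0.0885] psi 6.5 tilt z [ 0.001 -0.    -1.   ] F [ 0.4  0.2 -1.2] open 0.0120 q [-0.54  0.54  1.91  0.    0.69 -0.65]
delta cm [-0.13  0.06  2.25] roll 0
```

View pics/s4.png

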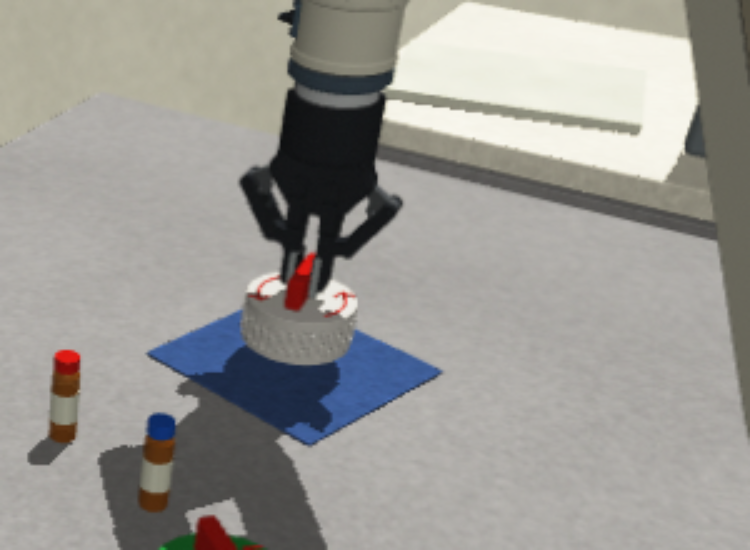

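The cap hangs level over the middle of the mat. I'll lower it slowly until it touches.

jog_arm(
  deltas=[
    [0,0,0.7,0,1],
    [0,0,1.4,0,1],
    [0,0,1.8,0,1],
    [0,0,2.1,0,1],
    [0,0,2.3,0,1],
    [0,0,2.3,0,1],
  ],
)

```text
clock: 10.6
ee_pos: [0.4682, -0.2654, 0.0654]
tool_rot: [-3.136, -0.175, 0.001]
contact_force: [-3.2, 1.4, 8.9]
opening: 0.0125
```

jog_arm(
  deltas=[
    [0,0,-0.05,0,0.6],
    [0,0,-0.05,0,0],
    [0,0,-0.05,0,-0.5],
    [0,0,-0.05,0,-1],
    [0,0,-0.05,0,-1],
    [0,0,-0.05,0,-1],
    [0,0,-0.05,0,-1],
    [0,0,-0.05,0,-1],
    [0,0,-3,0,-1],
    [0,0,-7,0,-1],
    [0,0,-12,0,-1],
    [0,0,-12,0,-1],
  ],
)

```text
clock: 11.8
ee_pos: [0.4719, -0.2675, 0.1909]
tool_rot: [3.13, 0.175, 0.015]
contact_force: [0.4, -0.5, 1.2]
opening: 0.0855
```

jog_arm(
  deltas=[
    [0,0,0,0,-1],
    [0,0,0,0,-1],
  ],
)

```text
clock: 12.0
ee_pos: [0.4678, -0.2651, 0.1839]
tool_rot: [-3.136, -0.176, 0.002]
contact_force: [-0.7, 0.1, 0.6]
opening: 0.0854
```

```bash
python3 go.py 0.570 -0.0512 0.17 0
python3 - <<'E'
from m import *
im,d=get_image('side');cv2.imwrite('pics/s5.png',cv2.resize(im[80:360,200:560],(720,560)))
P,ys,xs,dm=blob("side",im,0,(170,260,410,480),"r",d,.06);print("bar",dm)
im,d=get_image('top');cv2.imwrite('pics/t5.png',im)
for nm,box,c in(("used",(235,255,350,372),"r"),("a",(190,212,332,355),"b"),("b",(279,300,335,360),"b")):
    try:
        P,ys,xs,dm=blob("top",im,0,box,c,d,.075);print(nm,P.mean(0),dm,len(P))
    except Exception as e: print(nm,e)
E
```

```text
clk 12.00 pos [ 0.4678 -0.2651  0.1839] psi 6.4 tilt z [-0.001  0.001 -1.   ] F [-0.7  0.1  0.6] open 0.0854 q [-0.54  0.38  1.87 -0.    0.89 -0.65]
delta cm [ 12.55 -20.11   1.39] roll 6.4
bar [ 0.46473488 -0.24896909  0.06939611]
used [ 0.57036999 -0.05126416  0.075     ] [ 0.57034813 -0.05120967  0.07550278] 55
a [ 0.67055579 -0.00781731  0.075     ] [ 0.67060196 -0.0078389   0.07465581] 59
b attempt to get argmax of an empty sequence
```

View pics/s5.png

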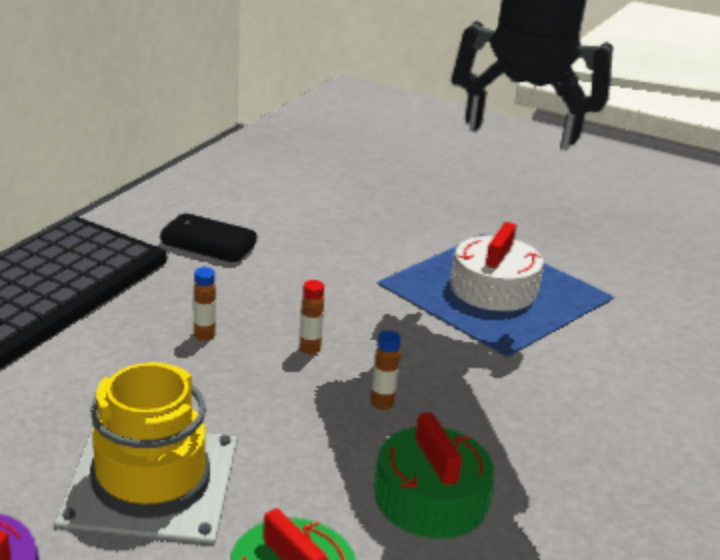

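View pics/t5.png

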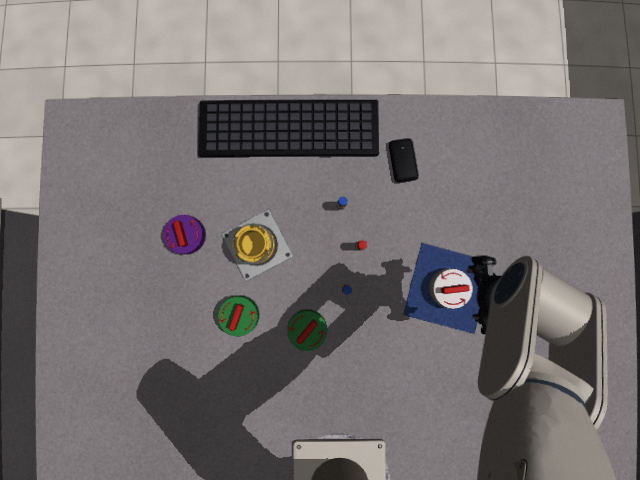

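The cap sits right way up near the mat's middle, top (289,455), and is let go. The tub is open, the red vial is unmoved at (0.570, -0.051), and blue vials a and b still stand. Next is the vial, with the jaws along y so the fingers stay clear of the blue ones.

jog_arm(
  deltas=[
    [3,-5,0,8,-1],
    [6,-10,0,16,-1],
    [9,-15,0,24,-1],
    [12,-20,0,32,-1],
    [12.5,-20,0,40,-1],
    [12.5,-20,0,48,-1],
    [12.5,-20,0,56,-1],
    [12.5,-20,0,64,-1],
    [12.5,-20,0,72,-1],
    [12.5,-20,0,80,-1],
    [12.5,-20,0,88,-1],
    [12.5,-20,0,96,-1],
  ],
)

```text
clock: 13.3
ee_pos: [0.5696, -0.0527, 0.1831]
tool_rot: [2.222, -2.218, -0.004]
contact_force: [0.4, 0.4, -0.4]
opening: 0.0854
```

jog_arm(
  deltas=[
    [0,0,0,0,-1],
    [0,0,0,0,-1],
  ],
)

```text
clock: 13.5
ee_pos: [0.5699, -0.0527, 0.1838]
tool_rot: [2.233, -2.208, -0.002]
contact_force: [0.1, 0.9, 0.6]
opening: 0.0851
```

```bash
python3 go.py 0.5703 -0.0512 0.065 -90
```

```text
clk 13.50 pos [ 0.5699 -0.0527  0.1838] psi -89.4 tilt z [-0.002  0.    -1.   ] F [0.1 0.9 0.6] open 0.0851 q [-0.11  0.43  1.79 -0.    0.92  1.45]
delta cm [-0.15 -0.06 11.88] roll 0.6
```

jog_arm(
  deltas=[
    [-0.15,-0.05,3,0,-1],
    [-0.15,-0.05,6,0,-1],
    [-0.15,-0.05,9,0,-1],
    [-0.15,-0.05,11,0,-1],
    [-0.15,-0.05,11.8,0,-1],
    [-0.15,-0.05,11.8,0,-1],
    [-0.15,-0.05,11.8,0,-1],
    [-0.15,-0.05,11.8,0,-1],
  ],
)

```text
clock: 14.3
ee_pos: [0.5718, -0.0514, 0.068]
tool_rot: [-2.229, 2.212, -0.003]
contact_force: [0.4, -0.3, -0.0]
opening: 0.0857
```

```bash
python3 go.py 0.5703 -0.0512 0.065 -90; python3 -c "
from h import *
im,d=get_image('side');cv2.imwrite('pics/s6.png',cv2.resize(im[150:300,260:460],(800,600)))"
```

```text
clk 14.30 pos [ 0.5718 -0.0514  0.068 ] psi -89.6 tilt z [ 0.002 -0.    -1.   ] F [ 0.4 -0.3 -0. ] open 0.0857 q [-0.11  0.61  1.84 -0.    0.69  1.45]
delta cm [-0.02  0.15  0.3 ] roll 0.4
```

View pics/s6.png

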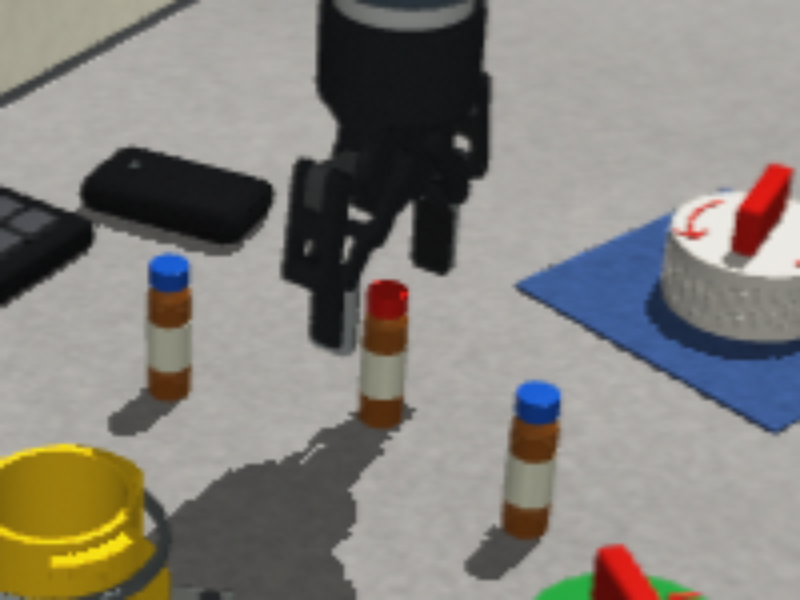

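The vial's red top, crop (387,297), sits between the two fingertips at (335,345) and (435,265). Closing.

jog_arm(
  deltas=[
    [0,0.1,0.3,0,-1],
    [0,0.1,0.3,0,1],
    [0,0.1,0.3,0,1],
    [0,0.1,0.3,0,1],
    [0,0.1,0.3,0,1],
    [0,0.1,0.3,0,1],
    [0,0.1,0.3,0,1],
    [0,0.1,0.3,0,1],
    [0,0.1,0.3,0,1],
  ],
  grip_force=40,
)

```text
clock: 15.25
ee_pos: [0.5701, -0.0514, 0.064]
tool_rot: [-2.229, 2.213, -0.001]
contact_force: [-0.1, -0.3, 5.2]
opening: 0.0201
```

jog_arm(
  deltas=[
    [0,0,-2,0,1],
    [0,0,-5,0,1],
    [0,0,-8,0,1],
    [0,0,-11,0,1],
    [0,0,-14,0,1],
    [0,0,-15,0,1],
    [0,0,-15,0,1],
    [0,0,-15,0,1],
  ],
)

```text
clock: 16.05
ee_pos: [0.5691, -0.0512, 0.2125]
tool_rot: [2.229, -2.213, -0.002]
contact_force: [0.5, -0.5, -1.1]
opening: 0.0198
```

```bash
python3 go.py 0.573 0.195 0.22 ; python3 -c "
from h import *
im,d=get_image('side');cv2.imwrite('pics/s7.png',im[50:400,180:560])"
```

```text
clk 16.05 pos [ 0.5691 -0.0512  0.2125] psi -89.6 tilt z [-0.002  0.    -1.   ] F [ 0.5 -0.5 -1.1] open 0.0198 q [-0.11  0.39  1.78  0.    0.98  1.45]
delta cm [-24.62  -0.57  -0.74] roll 0
```

View pics/s7.png

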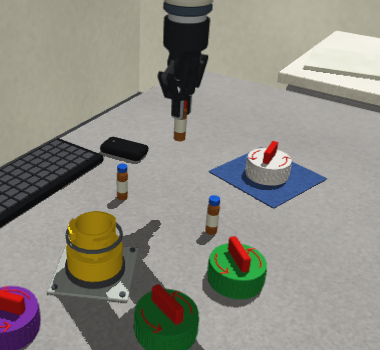

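The vial is held upright. Moving it over the tub.

jog_arm(
  deltas=[
    [-4,-0.1,-1,0,1],
    [-8,-0.2,-1,0,1],
    [-12,-0.3,-1,0,1],
    [-16,-0.4,-1,0,1],
    [-20,-0.5,-1,0,1],
    [-23,-0.5,-1,0,1],
    [-24.6,-0.5,-1,0,1],
    [-24.6,-0.5,-1,0,1],
    [-24.6,-0.5,-1,0,1],
    [-24.6,-0.5,-1,0,1],
  ],
)

```text
clock: 17.1
ee_pos: [0.573, 0.1934, 0.2233]
tool_rot: [2.227, -2.214, -0.0]
contact_force: [-0.4, -0.2, -0.8]
opening: 0.0198
```

```bash
python3 go.py 0.573 0.195 0.125 ; python3 -c "
from h import *
im,d=get_image('side');cv2.imwrite('pics/s8.png',cv2.resize(im[180:380,180:380],(600,600)))"
```

```text
clk 17.10 pos [0.573  0.1934 0.2233] psi -89.7 tilt z [-0.001 -0.001 -1.   ] F [-0.4 -0.2 -0.8] open 0.0198 q [ 0.31  0.42  1.7  -0.    1.02  1.87]
delta cm [-0.17 -0.01  9.83] roll 0
```

View pics/s8.png

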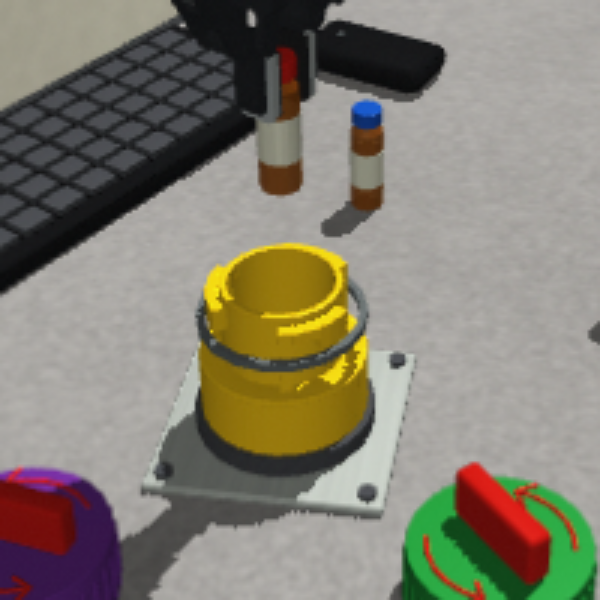

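The vial hangs upright over the mouth, crop (280,185) above (283,280). I'll lower it until the fingertips are just above the rim and release.

jog_arm(
  deltas=[
    [-0.15,0,2,0,1],
    [-0.15,0,4,0,1],
    [-0.15,0,6,0,1],
    [-0.15,0,8,0,1],
    [-0.15,0,9.3,0,1],
    [-0.15,0,9.9,0,1],
    [-0.15,0,9.9,0,1],
    [-0.15,0,9.9,0,1],
  ],
)

```text
clock: 17.95
ee_pos: [0.5736, 0.1962, 0.1255]
tool_rot: [-2.228, 2.213, -0.001]
contact_force: [0.2, 0.1, -0.4]
opening: 0.0196
```

```bash
python3 go.py 0.573 0.195 0.124 ; python3 -c "
from h import *
im,d=get_image('side');cv2.imwrite('pics/s9.png',cv2.resize(im[180:380,180:380],(600,600)))"
```

```text
clk 17.95 pos [0.5736 0.1962 0.1255] psi -89.6 tilt z [ 0.001  0.    -1.   ] F [ 0.2  0.1 -0.4] open 0.0196 q [ 0.31  0.55  1.75 -0.    0.84  1.87]
delta cm [0.12 0.07 0.15] roll 0
```

View pics/s9.png

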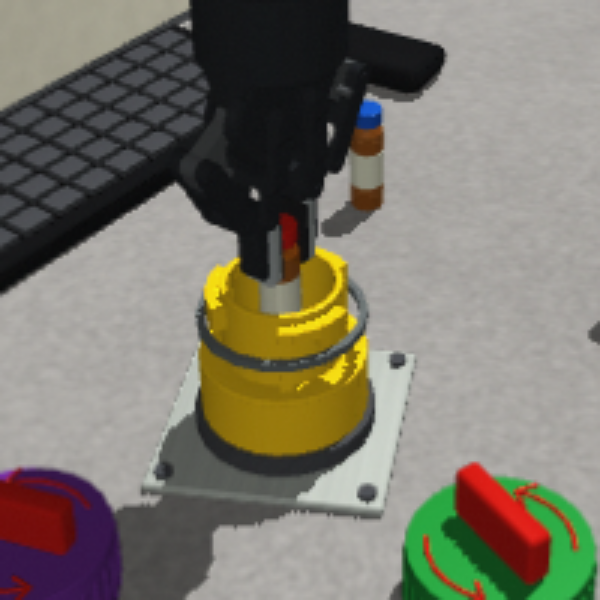

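The vial's lower part is inside the mouth and the fingertips are above the rim. Releasing, then lifting.

jog_arm(
  deltas=[
    [0,0,0,0,0],
    [0,0,0,0,-0.5],
    [0,0,0,0,-1],
    [0,0,0,0,-1],
    [0,0,0,0,-1],
    [0,0,-3,0,-1],
    [0,0,-6,0,-1],
    [0,0,-9,0,-1],
    [0,0,-12,0,-1],
    [0,0,-14,0,-1],
    [0,0,-14,0,-1],
    [0,0,-14,0,-1],
  ],
)

```text
clock: 19.2
ee_pos: [0.573, 0.1962, 0.2647]
tool_rot: [-2.229, 2.213, -0.0]
contact_force: [-0.4, -1.1, 0.1]
opening: 0.0858
```

jog_arm(
  deltas=[
    [5,4,0,0,-1],
    [9,8,0,0,-1],
    [12,12,0,0,-1],
    [16,16,0,0,-1],
    [16,16,0,0,-1],
    [16,16,0,0,-1],
    [16,16,0,0,-1],
    [16,16,0,0,-1],
  ],
)

```text
clock: 20.0
ee_pos: [0.4148, 0.0355, 0.2644]
tool_rot: [2.229, -2.213, -0.001]
contact_force: [0.6, 0.4, -0.6]
opening: 0.0855
```

Run:
```python
from m import *
o=get_obs();print(o["clock"],o["ee_pos"],o["contact_force"])
im,d=get_image('top');cv2.imwrite('pics/t10.png',np.hstack([cv2.resize(im[200:290,205:305],(400,400)),cv2.resize(im[235:335,395:495],(400,400))]))
cv2.imwrite('pics/t10f.png',im)
for nm,box,c,z in(("used",(225,270,235,280),"r",.09),("bar",(270,310,430,480),"r",.072),("a",(190,212,332,355),"b",.075),("b",(279,300,335,360),"b",.075)):
    try:
        P,ys,xs,dm=blob("top",im,0,box,c,d,z);print(nm,dm,len(P))
        if nm=="bar":
            v=np.array([0.468,-.266]);t=np.radians(74.87);R=np.array([[np.cos(t),np.sin(t)],[-np.sin(t),np.cos(t)]]);print("cap in mat (up to 90deg)",R@(dm[:2]-v))
    except Exception as e: print(nm,e)
im,d=get_image('side');cv2.imwrite('pics/s10.png',im)
```

```text
20.0 [0.41481319 0.03545109 0.26437996] [ 0.62407728  0.39864238 -0.63353733]
used [0.57459002 0.1964993  0.09492234] 61
bar [ 0.46899488 -0.26432432  0.07243641] 133
cap in mat (up to 90deg) [ 0.00187727 -0.00052303]
a [ 0.67039332 -0.00808268  0.07503728] 59
b [ 0.46874264 -0.01687289  0.07505609] 63
```

View pics/t10.png

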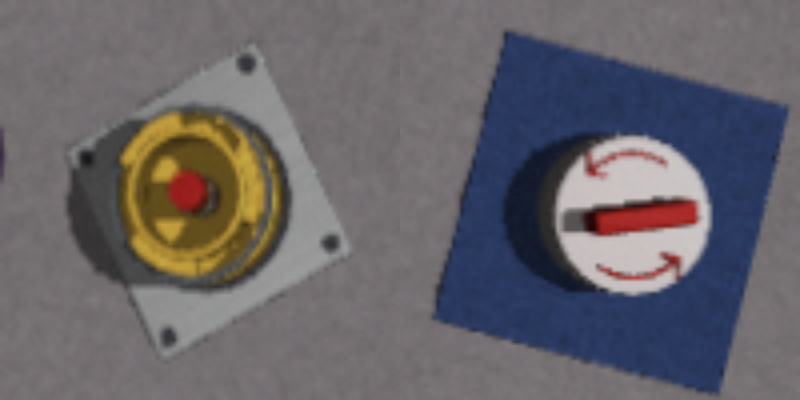

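View pics/s10.png

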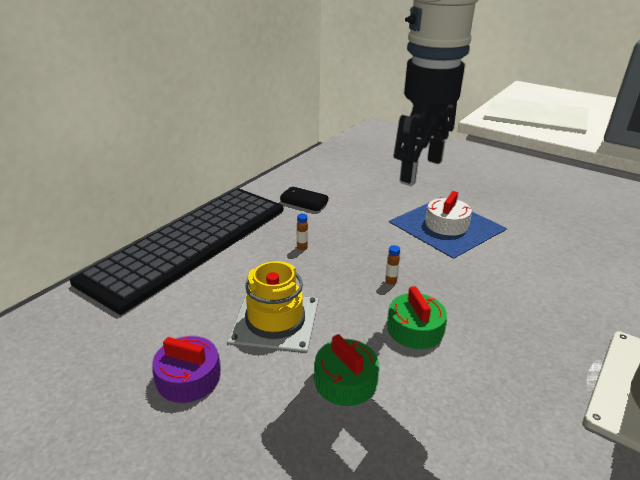

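The vial stands in the tub with its top at z 0.095, so its middle is about 0.057. The cap is centred on the mat with the bar top at 0.072, and the bystanders have not moved. Handing in.

```bash
python3 -c "
from station import *
print(finish_job())"
```

```text
the job is handed in; nothing more can be done
None
```

The tub is open, its cap is on the blue mat and the used vial is inside the tub. I handed the job in at about 20 s of the 61 s allowed; `finish_job` gives no verdict.

**What I did:** I gripped the red bar and pressed the white cap about 9 mm down (13 N). I turned it about 69° anticlockwise, lifted it off and set it upright on the mat. Then I lowered the red-topped vial into the mouth, let it go, and moved the arm clear.

**Last checks:**
- **Cap:** it is within about 2 mm of the mat's centre, with the bar top at z 0.072, so the grip centre is at about 0.058.
- **Used vial:** it stands in the tub within about 2 mm of the axis, with its top at z 0.095, so its middle is at about 0.057.
- **Blue-topped vials:** both are within 1 mm of where they started.
- **Mouse:** it looks unmoved in the pictures, but I did not measure it again at the end.

No check failed. The gripper's reported opening read about 2 mm under the known sizes of the bar and vial, but both grips held. During the turn the arm hid the cap from the top camera, so I judged the angle from the tool's pose and the side view.

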